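Sort the stem rods out of the bored pipe blocks

TASK

Pull the two stem rods out of the pipe blocks they are leaning in and drop the black one into the brass pot and the amber one into the blue cup, reaching in under the magnifier lamp from the front. Do not knock the lamp, and leave the blocks, the pot, the cup and everything else on the bench standing where they are.

Things in the scene. Friction and masses are not known exactly. Their poses are not given: they have to be found in the camera images.
- black_mid (a point): centre (half-way along) of the black ebonite stem rod, solid, round, 20 mm diameter, 85 mm long, 40 g, loose; z along the rod, at first up out of the bore. It starts loosely (4 mm play) in the bowl of black_block, leaning about 35 degrees, top end towards the robot; its upper 40 mm stick out, so this centre is about at the bowl's mouth. It comes out along its own length
- amber_mid (a point): centre (half-way along) of the amber orange-yellow acrylic stem rod, solid, round, 20 mm diameter, 85 mm long, 40 g, loose; z along the rod, at first up out of the bore. It starts loosely (4 mm play) in the bowl of amber_block, leaning about 35 degrees, top end towards the robot; its upper 40 mm stick out, so this centre is about at the bowl's mouth. It comes out along its own length
- black_rod: the black rod itself, same rod as point black_mid; origin at the centre of its lower end, z along the rod
- amber_rod: the amber rod itself, same rod as point amber_mid; origin at the centre of its lower end, z along the rod
- pot: brass pot, 0.55 kg, loose, open on top, straight round wall, 88 mm outside and 82 mm inside diameter, 75 mm high, floor 4 mm thick. Origin: centre of the underside; z up
- cup: blue plastic cup, 0.3 kg, loose, open on top, straight round wall, 88 mm outside and 82 mm inside diameter, 75 mm high, floor 4 mm thick. Origin: centre of the underside; z up
- black_block: pearwood pipe block, loose, 0.45 kg, holding the black rod at first (both blocks look alike). Base 115 x 56 x 16 mm, round shank towards +x. Bowl 48 mm wide, 50 long, leaning 35 degrees from vertical to the block's -x (roughly to the robot); bore 24 mm wide, 45 deep. Centre of the bowl's mouth: 15 mm to -x of the origin, 64 mm up. Origin: underside, below the bowl; z up
- amber_block: pearwood pipe block, loose, 0.45 kg, holding the amber rod at first (both blocks look alike). Base 115 x 56 x 16 mm, round shank towards +x. Bowl 48 mm wide, 50 long, leaning 35 degrees from vertical to the block's -x (roughly to the robot); bore 24 mm wide, 45 deep. Centre of the bowl's mouth: 15 mm to -x of the origin, 64 mm up. Origin: underside, below the bowl; z up
- lamp: magnifier lamp, fixed: level white frame with clear lens, 90 (x) by 300 mm (y), 220 to 242 mm above the table, roofing the pot and cup, which stand about 75 mm either side of its origin along y, in either order. They are reached from its -x side (robot's side), tool tilted 30 to 45 degrees, fingers down and away from the robot. Post and base on the +x side. Origin: on the table under the lens centre; z up
- rough_block: bystander: rough wood block with bark, 75 x 60 x 85 mm, origin at underside centre
- fat_rod: bystander: thick black rod with a turned tenon, standing upright, 40 mm diameter, 100 mm high, origin at underside centre
- mug: bystander: white mug, 82 mm wide, 90 mm high, origin at underside centre
- brush: bystander: hand brush lying on the table, origin at its underside
- offcut: bystander: wooden offcut 50 x 35 x 22 mm, origin at underside centre
- shank_piece: bystander: cream shank piece with brass and black ends, 70 x 24 x 18 mm, origin at underside centre
- sanding_block: bystander: cork sanding block 90 x 55 x 28 mm, origin at underside centre

How it is judged:
By the outcome, as a careful person would: the job done as asked, in the order asked, and still so for the second after the job is handed in, with the robot touching nothing.
It also fails if it takes over 61 s, if anything falls off the work surface, if the arm or the gripper's body presses on something with over 40 N, if the wrist force passes 120 N, or if a joint passes its speed limit or range.

ROBOT

A 6-joint arm with a two-finger parallel gripper is mounted at the origin on the work surface. World frame = base frame: x ahead of the robot, y to its left, z up, the work surface at z = 0. Lengths are in mm, angles in rad, forces in N, time in s.
With the tool pointing down it reaches from about 275 to 750 mm from the base axis. Payload 10.2 kg.
Tool frame: the origin (TCP) lies between the finger pads; the fingertips stand 17 mm ahead of it and the grasp point (between the pads) lies 2 mm behind it; z points along the fingers, y is the line along which they close (so a half turn about z gives the same grasp; the last joint's range is limited). The gripper opens to 85 mm and grips with 20 to 120 N. Pads are 22 mm wide; open, the fingers measure 114 mm over their backs; the gripper's body (76 mm by 85 mm) begins 54 mm behind the grasp point. The pads swing forward as they close: fully open they stand 13 mm farther back than shut.
Start: joints at [-1.337, 0.313, 1.498, -0, 1.331, -0.223], TCP at [231.555, -471.183, 248.294] pointing down, gripper open.
Joint ranges: [-2.94, 2.94], [-0.97, 2.17], [0.19, 2.56], [-1.23, 4.37], [0.02, 3.11], [-2.88, 2.88]. Speed limits (rad/s): [2.39, 2.39, 3.01, 3.14, 3.14, 3.14].

INTERFACE

Orientations are given as a unit quaternion [w, x, y, z].
In Python, from rig import * gives the robot as it stands.
- The arm moves only by the tool step_arm, never from a script. Its argument "commands" is text: rows parted by semicolons, each of 7 numbers parted by spaces: the opening, from 0 (shut) to 1 (fully open), then the shift along the tool's x, y, z in cm, then the turn, a rotation vector about the tool's x, y, z in rad. In form: hand x y z rx ry rz; .... A call has 1 to 20 rows; each row is the pose to reach, as a shift and turn from the pose commanded when the call began, along the tool's axes at that moment; what a row does not reach only later rows make up. A row lasts 1/12 s, in which the tool goes at most 41.7 mm and 7.16 degrees, less where a joint would pass 70% of its speed; a pose out of reach is approached as far as the arm can. A call with a gripper value outside its range is refused whole. The fingers move at their own pace and stop on an object; "newtons" is the grip in N (left out, the last holds). Time passes only in rows, so rows that repeat a pose let the fingers close. It gives the time, the measured TCP pose, the force, the opening and the grip force at its end, in the units of the state.
- sense(): the state, without advancing time (a new reading comes with each control period).
- capture(name): name is "scene" or "side" or "wrist"; returns the picture (480x640x3 uint8, red, green, blue); there is no depth.
- camera_model(name): a dict with "mtx" (3x3 intrinsics, pixels), "eye" and "rotation" of the camera in the world. Camera axes: x right, y down, z forward; pixel columns grow to the right and rows downward; lengths in mm; the calibration is good to about 2 mm. A picture is of the moment at which its call begins: read the wrist's pose just before it. camera_model takes no time and is no camera call; for the wrist camera it gives the pose at the moment of the call.
- finish_job(): hands the job in; it is judged then, once.
Trained networks look in the newest picture that a camera, given by its name, has taken for a name from the list of things; names that differ only in an ending like _2 or _b are one class to them, and where a whole thing is asked for, a point or a joint stands for the part that bears it (a point fixed in the world has none). Each returns a list of dicts, best first, with "score" (0 to 1); they miss things now and then, are a little off and sometimes report something else, mostly with a low value. They report only what shows in the picture. A call takes as long as a camera call.
- search_frame(camera, label): "rect" ([centre column, centre row, width, height] in pixels, round what is visible of it).
- trace(camera, label): "mask" (480x640 bool, what is visible of it) and "rect" ([centre column, centre row, width, height] in pixels, round what is visible of it).
- spot_point(camera, label): "xy" ([column, row] in pixels: a listed point, or the origin of a listed thing).
The state is a dict: "time_s": time; "joints": joint angles; "dq": joint speeds; "tau": joint torques, N m; "eef_pos": TCP position; "ee_rot": TCP orientation; "force": force on the tool from outside, world axes, zero at the start; "wrist_torque": the same for the moment, N m; "grip_width": opening from 0.0 (shut) to 1.0 (fully open); "grip_force": force on a finger pad.
Only numpy, scipy, OpenCV 4.12 (cv2) and the standard library are available. Lean on these libraries where they do the work, as an engineer would, in place of code of your own. Each camera call takes 0.05 s, during which the arm holds its last target. There are 200 camera calls.

## Working session

There is one attempt and no reset: what is moved stays moved. The work goes in short steps, Python scripts to look and compute and a tool call to move; the robot and the scene stay as the last step left them, time stands still between calls to the robot, and variables do not carry over. Pictures are saved under pics/ and viewed, at most 13 in all, crops included, and the job is handed in when it is done.

Besides the shell and the picture viewer there is one more tool, called after "Call:" in YAML: its name, and indented under it one key for each argument. step_arm: Moves the arm, as the interface text tells. Its arguments: {"type":"object","properties":{"commands":{"type":"string"},"newtons":{"type":"number"}},"required":["commands"]}

```bash
ls; mkdir -p pics
cat > h.py <<'E'
from rig import *
import numpy as np, cv2
from scipy.spatial.transform import Rotation as R
def ray(cm,px):
    K=np.array(cm["mtx"]);d=np.linalg.inv(K)@[px[0],px[1],1.]
    d=np.array(cm["rotation"])@d
    return np.array(cm["eye"],float),d/np.linalg.norm(d)
def tri(rays):
    A=np.zeros((3,3));b=np.zeros(3)
    for e,d in rays:
        P=np.eye(3)-np.outer(d,d);A+=P;b+=P@e
    x=np.linalg.solve(A,b)
    return x,[round(float(np.linalg.norm((np.eye(3)-np.outer(d,d))@(x-e))),1) for e,d in rays]
def onz(r,z):
    e,d=r;return e+d*(z-e[2])/d[2]
E
python3 - <<'E'
from h import *
ims=[]
cms={}
for c in("scene","side"):
    im=capture(c);cms[c]=camera_model(c);ims.append(im)
    print(c,np.round(cms[c]["eye"]),np.round(np.array(cms[c]["rotation"])[:,2],2))
    cv2.imwrite(f"pics/{c}0.png",im[...,::-1])
for n in["black_mid","amber_mid","black_rod","amber_rod","pot","cup","black_block","amber_block","lamp"]:
    rs=[]
    for c in cms:
        r=spot_point(c,n)[:2]
        print(n,c,[(np.round(q["xy"]).tolist(),round(q["score"],2)) for q in r])
        if r: rs.append(ray(cms[c],r[0]["xy"]))
    if len(rs)==2: x,e=tri(rs);print("   ",np.round(x),e)
s=sense();print(s["time_s"],s["eef_pos"],s["ee_rot"])
E
```

```text
picsTraceback (most recent call last):
  File "<stdin>", line 6, in <module>
IndexError: too many indices for array: array is 1-dimensional, but 2 were indexed
```

```bash
cat >> h.py <<'E'
_cm=camera_model
def camera_model(n):
    c=dict(_cm(n));q=np.array(c["rotation"],float)
    c["rotation"]=R.from_quat(q,scalar_first=True).as_matrix();return c
E
python3 - <<'E'
from h import *
print(_cm("scene")["rotation"])
cms={}
for c in("scene","side"):
    im=capture(c);cms[c]=camera_model(c)
    print(c,np.round(cms[c]["eye"]),np.round(np.array(cms[c]["rotation"])[:,2],2))
    cv2.imwrite(f"pics/{c}0.png",im[...,::-1])
for n in["black_mid","amber_mid","black_rod","amber_rod","pot","cup","black_block","amber_block","lamp"]:
    rs=[]
    for c in cms:
        r=spot_point(c,n)[:2]
        print(n,c,[(np.round(q["xy"]).tolist(),round(q["score"],2)) for q in r])
        if r: rs.append(ray(cms[c],r[0]["xy"]))
    if len(rs)==2: x,e=tri(rs);print("   ",np.round(x),e)
s=sense();print(s["time_s"],s["eef_pos"],s["ee_rot"])
E
```

```text
Traceback (most recent call last):
NameError: name '_cm' is not defined
```

```bash
sed -i 's/\b_cm\b/cm0/g' h.py
python3 - <<'E'
from h import *
cms={}
for c in("scene","side"):
    im=capture(c);cms[c]=camera_model(c)
    print(c,np.round(cms[c]["eye"]),np.round(np.array(cms[c]["rotation"])[:,2],2))
    cv2.imwrite(f"pics/{c}0.png",im[...,::-1])
for n in["black_mid","amber_mid","black_rod","amber_rod","pot","cup","black_block","amber_block","lamp"]:
    rs=[]
    for c in cms:
        r=spot_point(c,n)[:2]
        print(n,c,[(np.round(q["xy"]).tolist(),round(q["score"],2)) for q in r])
        if r: rs.append(ray(cms[c],r[0]["xy"]))
    if len(rs)==2: x,e=tri(rs);print("   ",np.round(x),e)
s=sense();print(s["time_s"],s["eef_pos"],s["ee_rot"])
E
```

```text
scene [1447.  191.  997.] [-0.68 -0.17 -0.71]
side [230. 726. 864.] [ 0.31 -0.66 -0.68]
black_mid scene [([288.0, 236.0], 0.65)]
black_mid side [([350.0, 222.0], 0.62)]
    [ 575. -114.   61.] [4.8, 4.8]
amber_mid scene [([205.0, 211.0], 0.57)]
amber_mid side [([396.0, 172.0], 0.56)]
    [ 540. -339.   64.] [2.1, 2.1]
black_rod scene []
black_rod side [([338.0, 230.0], 0.44)]
amber_rod scene [([287.0, 234.0], 0.55)]
amber_rod side [([386.0, 180.0], 0.54)]
    [ 548. -151.  107.] [64.1, 64.1]
pot scene [([349.0, 287.0], 0.89)]
pot side [([283.0, 283.0], 0.58)]
    [655.  58.   1.] [3.0, 3.0]
cup scene [([409.0, 291.0], 0.68), ([309.0, 327.0], 0.62)]
cup side [([253.0, 337.0], 0.76), ([408.0, 301.0], 0.25)]
    [641. 203.   0.] [1.7, 1.7]
black_block scene [([284.0, 257.0], 0.9)]
black_block side [([345.0, 244.0], 0.72), ([386.0, 192.0], 0.28)]
    [ 585. -122.  -12.] [0.3, 0.3]
amber_block scene [([209.0, 231.0], 0.75)]
amber_block side [([388.0, 193.0], 0.82)]
    [ 554. -332.    1.] [3.8, 3.8]
lamp scene [([410.0, 289.0], 0.24)]
lamp side []
1.05 [ 231.57208224 -471.18325113  248.30199979] [ 8.85745008e-06  9.74026272e-01  2.26435025e-01 -1.12628350e-07]
```

View pics/scene0.png

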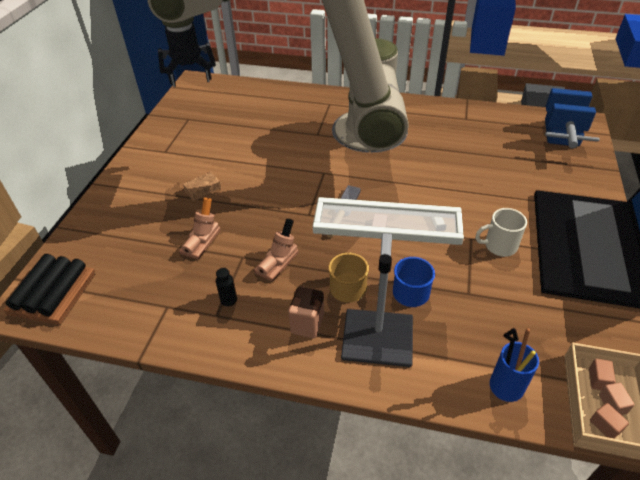

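View pics/side0.png

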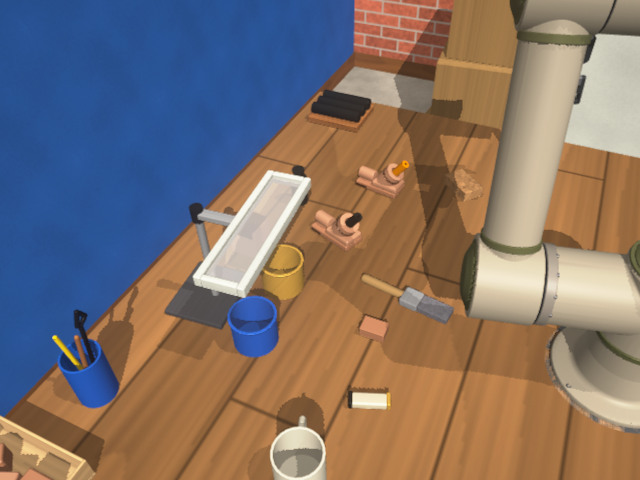

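```bash
cat >> h.py <<'E'
def toolR(psi,t):
    c,s=np.cos(t),np.sin(t)
    return R.from_euler('z',psi)*R.from_matrix(np.array([[c,0,s],[0,-1,0],[s,0,-c]]))
def rel(p,Rt,note=""):
    s=sense();R0=R.from_quat(s["ee_rot"],scalar_first=True)
    d=R0.inv().apply(np.array(p)-s["eef_pos"])/10
    print(note,"t",round(s["time_s"],2),"shift cm",np.round(d,2),"rotvec",np.round((R0.inv()*Rt).as_rotvec(),3))
E
python3 - <<'E'
from h import *
C={c:camera_model(c) for c in("scene","side","wrist")}
for n,a,b in[("btip",(288,224),(357,217)),("bshank",(263,272),(318,213)),("atip",(208,202),(404,165)),("ashank",(187,252),(361,176)),("lampFL",(318,200),(271,173)),("lampFR",(462,207),(200,280)),("lampnearL",(315,236),(311,180)),("lampnearR",(460,240),(245,290))]:
    x,e=tri([ray(C["scene"],a),ray(C["side"],b)]);print(n,np.round(x),e)
s=sense();R0=R.from_quat(s["ee_rot"],scalar_first=True)
print("wrist cam in tool",R0.inv().apply(C["wrist"]["eye"]-s["eef_pos"]),(R0.inv()*R.from_matrix(C["wrist"]["rotation"])).as_matrix().round(2),C["wrist"]["mtx"])
for n in["fat_rod","rough_block","brush","lamp","mug"]:
    rs=[]
    for c in("scene","side"):
        r=spot_point(c,n)
        if r:rs.append(ray(C[c],r[0]["xy"]))
    if len(rs)==2:x,e=tri(rs);print(n,np.round(x),e)
E
```

```text
btip [ 557. -115.   83.] [3.4, 3.4]
bshank [ 671. -150.   26.] [5.2, 5.2]
atip [ 524. -336.   86.] [3.6, 3.6]
ashank [ 640. -358.    9.] [1.4, 1.4]
lampFL [674.   5. 267.] [15.9, 15.9]
lampFR [636. 291. 270.] [16.1, 16.1]
lampnearL [650. -40. 182.] [31.5, 31.5]
lampnearR [618. 268. 191.] [24.6, 24.6]
wrist cam in tool [  75.29637288   -0.6955006  -125.87631309] [[-0.   -0.96 -0.29]
 [ 1.   -0.   -0.  ]
 [ 0.   -0.29  0.96]] [[421.76580736   0.         321.98383826]
 [  0.         421.76580736 238.41578302]
 [  0.           0.           1.        ]]
fat_rod [ 748. -214.   -6.] [8.7, 8.7]
mug [583. 299. 206.] [83.8, 83.8]
```

```bash
cat >> h.py <<'E'
def toolR(psi,t):  # camera side towards robot
    c,s=np.cos(t),np.sin(t)
    return R.from_euler('z',psi)*R.from_matrix(np.array([[-c,0,s],[0,1,0],[-s,0,-c]]))
def U(psi,t): return -toolR(psi,t).as_matrix()[:,2]
E
python3 - <<'E'
from h import *
psi,t=np.radians(-17),np.radians(35)
rel(np.array([575,-118,64])+110*U(psi,t),toolR(psi,t))
E
```

```text
t 1.55 shift cm [ 41.8  -20.87   9.42] rotvec [-0.724 -0.286 -2.296]
```

Call:
step_arm:
  commands: "1 41.8 -20.9 9.4 -0.724 -0.286 -2.296;1 41.8 -20.9 9.4 -0.724 -0.286 -2.296;1 41.8 -20.9 9.4 -0.724 -0.286 -2.296;1 41.8 -20.9 9.4 -0.724 -0.286 -2.296;1 41.8 -20.9 9.4 -0.724 -0.286 -2.296;1 41.8 -20.9 9.4 -0.724 -0.286 -2.296;1 41.8 -20.9 9.4 -0.724 -0.286 -2.296;1 41.8 -20.9 9.4 -0.724 -0.286 -2.296;1 41.8 -20.9 9.4 -0.724 -0.286 -2.296;1 41.8 -20.9 9.4 -0.724 -0.286 -2.296;1 41.8 -20.9 9.4 -0.724 -0.286 -2.296;1 41.8 -20.9 9.4 -0.724 -0.286 -2.296;1 41.8 -20.9 9.4 -0.724 -0.286 -2.296;1 41.8 -20.9 9.4 -0.724 -0.286 -2.296;1 41.8 -20.9 9.4 -0.724 -0.286 -2.296;1 41.8 -20.9 9.4 -0.724 -0.286 -2.296;1 41.8 -20.9 9.4 -0.724 -0.286 -2.296;1 41.8 -20.9 9.4 -0.724 -0.286 -2.296;1 41.8 -20.9 9.4 -0.724 -0.286 -2.296;1 41.8 -20.9 9.4 -0.724 -0.286 -2.296"

```text
time_s: 3.22
eef_pos: [514.4, -98.9, 154.2]
ee_rot: [0.291, 0.184, 0.938, -0.042]
force: [0.1, 0.9, -0.1]
grip_width: 1.001
grip_force: 0.0
```

Call:
step_arm:
  commands: "1 0 0 0 0 0 0;1 0 0 0 0 0 0;1 0 0 0 0 0 0;1 0 0 0 0 0 0"

```text
time_s: 3.55
eef_pos: [514.6, -98.7, 154.1]
ee_rot: [0.291, 0.186, 0.938, -0.042]
force: [-0.6, -0.6, -1.0]
grip_width: 0.999
grip_force: 0.0
```

```bash
cat > look.py <<'E'
from h import *
import sys
k=sys.argv[1]; psi=np.radians(float(sys.argv[2]));t=np.radians(35)
rel([0,0,0],toolR(psi,t),"rot")
cm=camera_model("wrist");im=capture("wrist");im2=im.copy()
S=capture("side")
s=sense();R0=R.from_quat(s["ee_rot"],scalar_first=True)
m=spot_point("wrist",k+"_mid");tr=trace("wrist",k+"_rod");bl=spot_point("wrist",k+"_block")
print("joints",np.round(s["joints"],2),"pos",np.round(s["eef_pos"],1))
ms=spot_point("side",k+"_mid")
if m:
    print("mid px",m[0],"at z=64:",onz(ray(cm,m[0]["xy"]),64).round(1))
    if ms: x,e=tri([ray(cm,m[0]["xy"]),ray(camera_model("side"),ms[0]["xy"])]);print("tri mid",x.round(1),e)
if bl: print("block",bl[0],onz(ray(cm,bl[0]["xy"]),0).round(1))
if tr:
    q=tr[0];M=q["mask"];print("rod",q["score"],np.round(q["rect"]),M.sum())
    ys,xs=np.nonzero(M);c=np.array([xs.mean(),ys.mean()]);w,v=np.linalg.eigh(np.cov(np.c_[xs,ys].T));print("c",c.round(1),"axis",v[:,1].round(3),"std",np.sqrt(w).round(1))
    im2[M]=im2[M]//2+np.array([0,120,0],np.uint8)
# predicted tool axis in picture
for d in(0,50,100,150):
    p=s["eef_pos"]+R0.apply([0,0,d]);c=cm["rotation"].T@(p-cm["eye"]);px=(np.array(cm["mtx"])@c/c[2])[:2];print("axis",d,px.round());cv2.circle(im2,tuple(int(v) for v in px),3,(255,0,0),-1)
cv2.imwrite(f"pics/{sys.argv[3]}.png",im2[...,::-1])
E
python3 look.py black -17 w1
```

```text
rot t 3.55 shift cm [ 51.03 -10.55 -16.34] rotvec [-0.025 -0.014 -0.088]
joints [-0.44  0.21  2.04  0.19  0.3  -1.78] pos [514.5 -98.7 154.1]
mid px {'xy': [326.2, 240.7], 'score': 0.55} at z=64: [ 571.7 -115.3   64. ]
tri mid [ 573.  -116.    63.8] [0.8, 0.8]
block {'xy': [322.9, 189.8], 'score': 0.62} [ 592.1 -123.3    0. ]
rod 0.91 [326. 257.  40.  58.] 1930
c [326.  256.5] axis [0.054 0.999] std [10.  15.6]
axis 0 [320. 341.]
axis 50 [320. 282.]
axis 100 [320. 248.]
axis 150 [321. 224.]
```

View pics/w1.png

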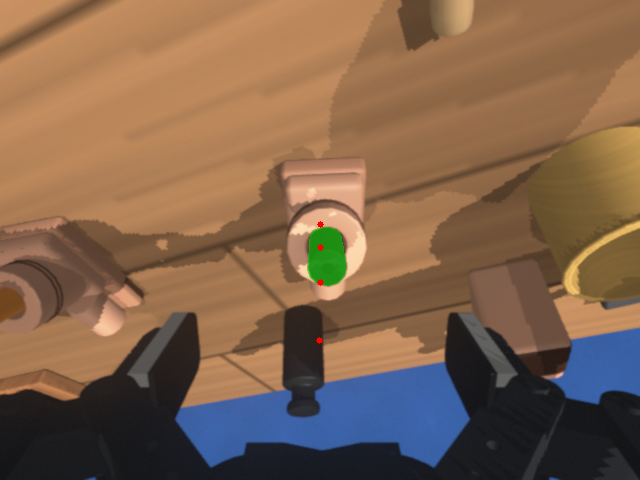

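Run:
```python
from h import *
cm=camera_model("wrist");s=sense()
print(R.from_quat(s["ee_rot"],scalar_first=True).as_matrix().round(3))
a,b=[onz(ray(cm,p),16) for p in((283,163),(365,158))];d=b-a;print("edge",a.round(1),b.round(1),np.degrees(np.arctan2(d[1],d[0])))
tip=onz(ray(cm,(327,269)),97);print("tip",tip.round(1))
print("shank end?",onz(ray(cm,(329,296)),26).round(1))
mid=np.array([573,-116,64]);u=tip-mid;print(np.degrees(np.arctan2(-u[1],-u[0])),np.degrees(np.arccos(u[2]/np.linalg.norm(u))),np.linalg.norm(u))
```

```text
[[-0.762  0.373  0.53 ]
 [ 0.324  0.928 -0.187]
 [-0.561  0.029 -0.827]]
edge [ 545.7 -131.8   16. ] [562.1 -83.9  16. ] 71.06918932277284
tip [ 553.6 -109.1   97. ]
shank end? [ 689.4 -157.5   26. ]
-19.661253582913464 31.97022828291295 38.900261991542884
```

Run:
```python
from h import *
s=sense();rel([560.6,-111.7,83],R.from_quat(s["ee_rot"],scalar_first=True))
```

```text
t 3.85 shift cm [0.05 0.31 8.56] rotvec [0. 0. 0.]
```

Call:
step_arm:
  commands: "0.6 0.05 0.3 3 0 0 0;0.6 0.05 0.3 5.5 0 0 0;0.6 0.05 0.3 7.5 0 0 0;0.6 0.05 0.3 8.5 0 0 0;0.6 0.05 0.3 8.5 0 0 0;0.35 0.05 0.3 8.5 0 0 0;0.35 0.05 0.3 8.5 0 0 0;0.3 0.05 0.3 8.5 0 0 0;0.3 0.05 0.3 8.5 0 0 0"
  newtons: 20

```text
time_s: 4.6
eef_pos: [560.2, -111.7, 84.3]
ee_rot: [0.291, 0.185, 0.938, -0.042]
force: [-0.7, -0.8, -0.3]
grip_width: 0.3
grip_force: 0.0
```

```bash
python3 look.py black -19 w2
```

```text
rot t 4.6 shift cm [ 51.01 -10.74 -24.84] rotvec [-0.004 -0.013 -0.058]
joints [-0.42  0.43  1.97  0.31  0.15 -1.89] pos [ 560.2 -111.7   84.1]
mid px {'xy': [318.3, 302.4], 'score': 0.85} at z=64: [ 569.1 -115.3   64. ]
tri mid [393.6   2.4 122.4] [69.7, 69.7]
block {'xy': [316.4, 217.3], 'score': 0.7} [ 590.3 -123.3    0. ]
rod 0.9 [320. 340.  64. 109.] 5640
c [320.4 340.2] axis [0.005 1.   ] std [15.7 29. ]
axis 0 [320. 340.]
axis 50 [320. 282.]
axis 100 [320. 247.]
axis 150 [321. 224.]
```

View pics/w2.png

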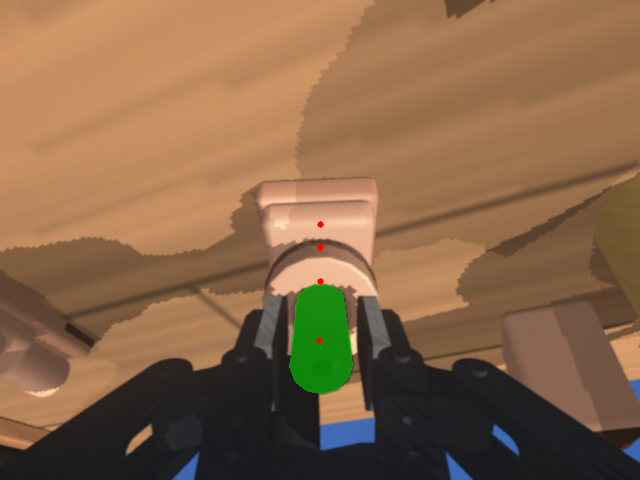

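Call:
step_arm:
  commands: "0.15 0 0 0 0 0 0;0.1 0 0 0 0 0 0;0 0 0 0 0 0 0;0 0 0 0 0 0 0;0 0 0 0 0 0 0;0 0 0 0 0 0 0;0 0 0 -0.5 0 0 0;0 0 0 -1.5 0 0 0;0 0 0 -2.5 0 0 0;0 0 0 -3.5 0 0 0;0 0 0 -4.5 0 0 0;0 0 0 -6 0 0 0;0 0 0 -8 0 0 0;0 0 0 -10 0 0 0;0 0 0 -10 0 0 0"
  newtons: 40

```text
time_s: 6.15
eef_pos: [506.8, -92.8, 168.8]
ee_rot: [0.292, 0.185, 0.937, -0.042]
force: [0.8, -0.5, -0.2]
grip_width: 0.219
grip_force: 39.0
```

Run:
```python
from h import *
C={c:camera_model(c) for c in("scene","side","wrist")}
im=[capture(c) for c in C]
s=sense();R0=R.from_quat(s["ee_rot"],scalar_first=True);print(s["grip_width"],s["grip_force"],s["eef_pos"].round() if hasattr(s["eef_pos"],'round') else s["eef_pos"])
for n in["black_mid","black_block","pot","cup","lamp"]:
    rs=[]
    for c in("scene","side","wrist"):
        r=spot_point(c,n)
        if r: rs.append(ray(C[c],r[0]["xy"]));print(n,c,np.round(r[0]["xy"]),round(r[0]["score"],2),onz(rs[-1],0).round())
    if len(rs)>1:x,e=tri(rs);print("  ",x.round(),e,"in tool",R0.inv().apply(x-s["eef_pos"]).round())
cv2.imwrite("pics/s3.png",np.hstack([im[1][150:400,150:550],im[2][115:365,120:520]])[...,::-1])
```

```text
0.22244895002005832 39.030885100364685 [507. -93. 166.]
black_mid scene [297. 198.] 0.47 [ 376. -141.    0.]
black_mid side [370. 205.] 0.44 [ 578. -264.   -0.]
black_mid wrist [321. 304.] 0.61 [ 761. -189.    0.]
   [523. -98. 142.] [4.7, 3.8, 2.5] in tool [-1.  1. 29.]
black_block scene [283. 257.] 0.98 [ 598. -121.   -0.]
black_block side [345. 240.] 0.78 [ 585. -122.    0.]
black_block wrist [319. 185.] 0.67 [ 593. -124.    0.]
   [ 592. -124.   -3.] [3.2, 4.9, 3.7] in tool [ 21.  -2. 190.]
pot scene [350. 287.] 0.76 [657.  61.   0.]
pot side [282. 285.] 0.7 [655.  59.   0.]
pot wrist [573. 175.] 0.72 [661.  57.   0.]
   [657.  59.   0.] [2.7, 2.1, 3.4] in tool [ 28. 192. 188.]
cup scene [409. 292.] 0.94 [641. 201.   0.]
cup side [254. 338.] 0.63 [639. 204.   0.]
   [640. 202.  -2.] [0.9, 0.9] in tool [ 89. 318. 154.]
lamp side [302. 479.] 0.19 [432. 413.   0.]
lamp wrist [574. 176.] 0.66 [662.  57.   0.]
   [ 589.  209. -109.] [193.2, 193.2] in tool [190. 302. 214.]
```

View pics/s3.png

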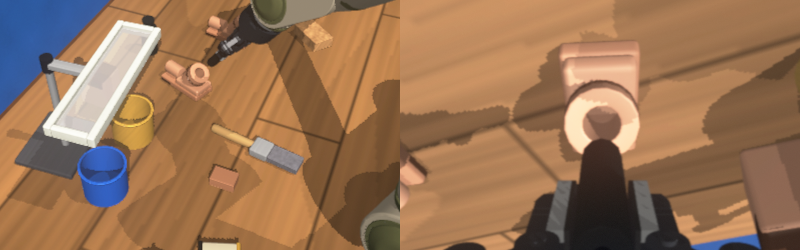

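```bash
cat > place.py <<'E'
from h import *
import sys
c=np.array([float(sys.argv[1]),float(sys.argv[2]),0]);psi,t=np.radians(float(sys.argv[3])),np.radians(42)
L=float(sys.argv[4]);u=U(psi,t);h=np.array([np.cos(psi),np.sin(psi),0])
T=c+12*h+[0,0,55]+L*u
print("TCP",T.round(1),"pre",(T+100*u).round(1))
rel(T+100*u,toolR(psi,t),"pre");rel(T,toolR(psi,t),"final")
E
python3 place.py 657 59 5 67
python3 - <<'E'
from h import *
C={c:camera_model(c) for c in("scene","side")}
for c,p,z in[("scene",(318,199),242),("scene",(462,206),242),("scene",(314,237),220),("scene",(460,241),220),("side",(197,283),220),("side",(240,294),220),("side",(311,178),242),("side",(270,172),242)]:
    print(c,p,onz(ray(C[c],p),z).round())
E
```

```text
TCP [624.3  56.1 104.8] pre [557.6  50.3 179.1]
pre t 7.05 shift cm [ 0.08 15.22 -1.07] rotvec [-0.267 -0.128 -0.387]
final t 7.05 shift cm [-0.65 18.03  8.5 ] rotvec [-0.267 -0.128 -0.387]
scene (318, 199) [629. -17. 242.]
scene (462, 206) [589. 281. 242.]
scene (314, 237) [719.  -5. 220.]
scene (460, 241) [669. 284. 220.]
side (197, 283) [674. 281. 220.]
side (240, 294) [598. 273. 220.]
side (311, 178) [613. -18. 242.]
side (270, 172) [695.  -4. 242.]
```

Call:
step_arm:
  commands: "0 0 15.2 -1.1 -0.267 -0.128 -0.387;0 0 15.2 -1.1 -0.267 -0.128 -0.387;0 0 15.2 -1.1 -0.267 -0.128 -0.387;0 0 15.2 -1.1 -0.267 -0.128 -0.387;0 0 15.2 -1.1 -0.267 -0.128 -0.387;0 0 15.2 -1.1 -0.267 -0.128 -0.387;0 0 15.2 -1.1 -0.267 -0.128 -0.387;0 0 15.2 -1.1 -0.267 -0.128 -0.387;0 0 15.2 -1.1 -0.267 -0.128 -0.387"

```text
time_s: 7.8
eef_pos: [557.9, 49.3, 179.8]
ee_rot: [0.358, -0.04, 0.933, 0.015]
force: [-0.8, -0.3, -0.7]
grip_width: 0.22
grip_force: 39.1
```

```bash
python3 - <<'E'
from h import *
cm=camera_model("wrist");im=capture("wrist");s=sense()
for n in("pot","black_mid"):
    r=spot_point("wrist",n)
    if r:print(n,r[0],onz(ray(cm,r[0]["xy"]),0).round())
cv2.imwrite("pics/w4.png",im[...,::-1]);print(np.round(s["joints"],2))
E
python3 place.py 657 59 5 67
```

```text
pot {'xy': [319.5, 147.0], 'score': 0.69} [657.  57.   0.]
black_mid {'xy': [320.6, 306.6], 'score': 0.77} [978.  84.   0.]
[-0.21  0.21  2.02  0.77  0.28 -2.54]
TCP [624.3  56.1 104.8] pre [557.6  50.3 179.1]
pre t 7.95 shift cm [0.07 0.09 0.04] rotvec [-0.001  0.    -0.001]
final t 7.95 shift cm [ 0.07  0.09 10.04] rotvec [-0.001  0.    -0.001]
```

View pics/w4.png

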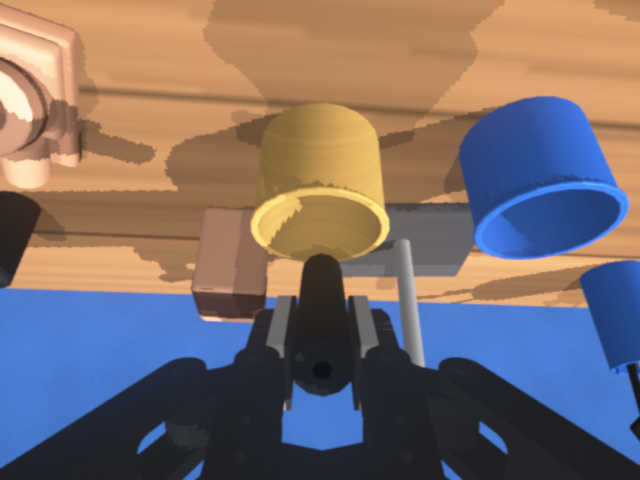

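```bash
cat > ik.py <<'E'
from h import *
from scipy.optimize import least_squares
s=sense()
D=[([-1.337,.313,1.498,0,1.331,-.223],[231.555,-471.183,248.294],[0,.974026,.226435,0]),
([-.44,.21,2.04,.19,.3,-1.78],[514.5,-98.7,154.1],[.291,.186,.938,-.042]),
([-.42,.43,1.97,.31,.15,-1.89],[560.2,-111.7,84.1],[.291,.185,.938,-.042]),
([-.2126,.21,2.02,.77,.28,-2.54] if 0 else list(s["joints"]),list(s["eef_pos"]),list(s["ee_rot"]))]
e=lambda a,x:R.from_euler(a,x)
def fk(q,p,Rc):
    A=e('z',q[0]);B=A*e('y',q[1]);C=B*e('y',q[2]);E=C*e('z',q[3])*e('y',q[4])
    x=A.apply([p[0],p[1],p[2]])+B.apply([0,0,p[3]])+C.apply([p[4],0,p[5]])+E.apply([0,0,p[6]])
    return x,E*e('z',q[5])*Rc
Q=lambda q:R.from_quat(q,scalar_first=True)
Rc=fk(D[0][0],np.zeros(7),R.identity())[1].inv()*Q(D[0][2])
W=[.3,1,1,2]
f=lambda p:np.concatenate([w*(fk(q,p,Rc)[0]-x) for (q,x,_),w in zip(D,W)]+[.02*np.array([p[0],p[4]])])
r=least_squares(f,[0,116,250,400,0,400,200]);P=r.x
LO=np.array([-2.94,-.97,.19,-1.23,.02,-2.88]);HI=np.array([2.94,2.17,2.56,4.37,3.11,2.88])
def ik(x,Rt,q0):
    g=lambda q:np.r_[(fk(q,P,Rc)[0]-x)/100,(fk(q,P,Rc)[1].inv()*Rt).as_rotvec()]
    o=least_squares(g,np.clip(q0,LO+.01,HI-.01),bounds=(LO,HI));return o.x,np.sqrt(2*o.cost)
if __name__=="__main__":
    print(P.round(1),f(P).round(1))
    for q,x,o in D: print("rot err",np.round((fk(q,P,Rc)[1].inv()*Q(o)).as_rotvec(),3))
    for nm,c in(("pot",(657,59)),("cup",(640,202))):
      for psi in(-20,-10,-5,0,5,10,15,20):
       for t in(30,35,38,42):
        ps,tt=np.radians(psi),np.radians(t);u=U(ps,tt);T=np.array([c[0]+8*np.cos(ps),c[1]+8*np.sin(ps),55])+67*u
        q0=s["joints"];o=[]
        for d in(100,50,0):
            q0,er=ik(T+d*u,toolR(ps,tt),q0);o.append((q0[3:].round(2).tolist(),round(er,2)))
        print(nm,psi,t,o[0],o[2])
E
python3 ik.py
```

```text
[ -3.  115.7 201.9 447.5  44.7 399.9 242. ] [-0.1 -0.2 -0.4  1.2 -1.3 -0.5  0.   0.3 -0.3 -0.7  0.4  0.4 -0.1  0.9]
rot err [0. 0. 0.]
rot err [-0.     0.003 -0.003]
rot err [-0.     0.004 -0.004]
rot err [0. 0. 0.]
pot -20 30 ([-0.31, 0.64, -0.99], np.float64(0.0)) ([-0.37, 0.48, -0.95], np.float64(0.0))
pot -20 35 ([-0.47, 0.52, -0.83], np.float64(0.0)) ([-0.58, 0.37, -0.73], np.float64(0.0))
pot -20 38 ([-0.6, 0.45, -0.69], np.float64(0.0)) ([-0.78, 0.32, -0.53], np.float64(0.0))
pot -20 42 ([-0.86, 0.38, -0.41], np.float64(0.0)) ([-1.15, 0.27, -0.15], np.float64(0.0))
pot -10 30 ([-0.12, 0.58, -1.37], np.float64(0.0)) ([-0.14, 0.42, -1.34], np.float64(0.0))
pot -10 35 ([-0.19, 0.43, -1.29], np.float64(0.0)) ([-0.25, 0.28, -1.23], np.float64(0.0))
pot -10 38 ([-0.27, 0.34, -1.21], np.float64(0.0)) ([-0.4, 0.2, -1.08], np.float64(0.0))
pot -10 42 ([-0.48, 0.22, -0.99], np.float64(0.0)) ([-0.97, 0.1, -0.51], np.float64(0.0))
pot -5 30 ([-0.0, 0.57, -1.57], np.float64(0.0)) ([-0.0, 0.41, -1.57], np.float64(0.0))
pot -5 35 ([-0.0, 0.41, -1.57], np.float64(0.0)) ([-0.0, 0.26, -1.57], n
[... 4083 characters left out ...]
cup 15 30 ([0.16, 0.59, -1.87], np.float64(0.0)) ([0.2, 0.43, -1.89], np.float64(0.0))
cup 15 35 ([0.27, 0.44, -1.97], np.float64(0.0)) ([0.35, 0.3, -2.04], np.float64(0.0))
cup 15 38 ([0.37, 0.35, -2.08], np.float64(0.0)) ([0.53, 0.22, -2.23], np.float64(0.0))
cup 15 42 ([0.64, 0.24, -2.36], np.float64(0.0)) ([1.08, 0.14, -2.79], np.float64(0.0))
cup 20 30 ([0.27, 0.61, -2.06], np.float64(0.0)) ([0.31, 0.46, -2.1], np.float64(0.0))
cup 20 35 ([0.41, 0.48, -2.21], np.float64(0.0)) ([0.52, 0.33, -2.31], np.float64(0.0))
cup 20 38 ([0.55, 0.4, -2.36], np.float64(0.0)) ([0.74, 0.27, -2.53], np.float64(0.0))
cup 20 42 ([0.84, 0.32, -2.66], np.float64(0.0)) ([1.09, 0.22, -2.88], np.float64(0.02))
```

```bash
sed -i 's/radians(42)/radians(38)/; s/12\*h/8*h/' place.py; python3 place.py 657 59 5 67
```

```text
TCP [623.9  56.1 107.8] pre [562.5  50.7 186.6]
pre t 7.95 shift cm [-0.8   0.09 -0.19] rotvec [-0.001  0.07  -0.001]
final t 7.95 shift cm [-0.1   0.09  9.79] rotvec [-0.001  0.07  -0.001]
```

Call:
step_arm:
  commands: "0 -0.8 0.1 -0.2 0 0.07 0;0 -0.8 0.1 -0.2 0 0.07 0;0 -0.6 0.1 3 0 0.07 0;0 -0.4 0.1 5 0 0.07 0;0 -0.25 0.1 7.5 0 0.07 0;0 -0.1 0.1 9.8 0 0.07 0;0 -0.1 0.1 9.8 0 0.07 0;0 -0.1 0.1 9.8 0 0.07 0"

```text
time_s: 8.62
eef_pos: [623.7, 56.6, 106.8]
ee_rot: [0.324, -0.041, 0.945, 0.014]
force: [-0.4, -0.8, -0.3]
grip_width: 0.219
grip_force: 39.2
```

```bash
python3 - <<'E'
from h import *
C={c:camera_model(c) for c in("scene","side","wrist")}
im=[capture(c) for c in C]
s=sense();print(np.round(s["joints"],2),np.round(s["force"],1))
cv2.imwrite("pics/s5.png",np.hstack([im[1][120:400,130:530],im[2][100:380,120:520]])[...,::-1])
E
python3 place.py 657 59 5 67
```

```text
[-0.15  0.47  1.84  0.69  0.23 -2.44] [ 0.6 -0.7 -0.1]
TCP [623.9  56.1 107.8] pre [562.5  50.7 186.6]
pre t 8.77 shift cm [ 0.06 -0.05 -9.91] rotvec [-0.     0.001  0.   ]
final t 8.77 shift cm [ 0.07 -0.05  0.09] rotvec [-0.     0.001  0.   ]
```

View pics/s5.png

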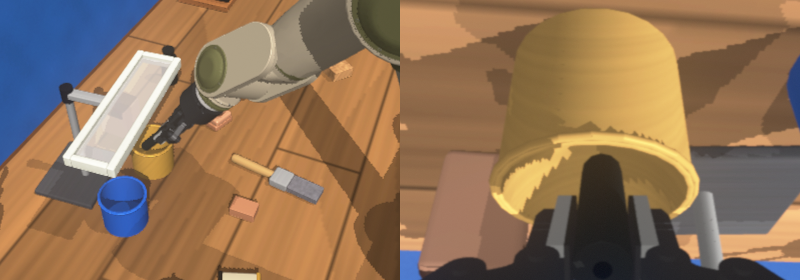

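Call:
step_arm:
  commands: "0.45 0 0 0 0 0 0;0.5 0 0 0 0 0 0;0.5 0 0 0 0 0 0;0.5 0 0 0 0 0 0;0.5 0 0 -1 0 0 0;0.5 0 0 -3 0 0 0;0.5 0 0 -6 0 0 0;0.5 0 0 -9 0 0 0;0.5 0 0 -12 0 0 0;0.5 0 0 -12 0 0 0"

```text
time_s: 9.6
eef_pos: [549.3, 50.2, 207.0]
ee_rot: [0.328, -0.041, 0.944, 0.013]
force: [1.0, -1.1, 2.1]
grip_width: 0.501
grip_force: 0.0
```

Run:
```python
from h import *
import ik
C={c:camera_model(c) for c in("scene","side","wrist")}
im=[capture(c) for c in C]
for c in C:
    for n in("black_rod","pot"):
        r=search_frame(c,n)
        if r: print(c,n,np.round(r[0]["rect"]),round(r[0]["score"],2))
psi,t=np.radians(-11),np.radians(35)
x=np.array([540,-337,64])+110*U(psi,t)
rel(x,toolR(psi,t));print(x,ik.ik(x,toolR(psi,t),sense()["joints"]))
cv2.imwrite("pics/s6.png",np.hstack([im[1][120:400,130:530],im[2][100:380,120:520]])[...,::-1])
```

```text
scene black_rod [354. 264.  10.  25.] 0.79
scene pot [349. 276.  38.  45.] 0.7
side black_rod [288. 266.  20.  14.] 0.5
side pot [284. 273.  48.  59.] 0.95
wrist black_rod [323. 202.  35.  32.] 0.81
wrist pot [317. 183. 125. 149.] 0.68
 t 10.05 shift cm [ 11.16 -36.76  -2.73] rotvec [0.167 0.05  0.224]
[ 478.06579561 -324.9612102   154.10672487] (array([-0.97036083,  0.33168771,  1.86507437,  0.7345507 ,  0.62432241,
       -2.88      ]), np.float64(0.015553366047375011))
```

View pics/s6.png

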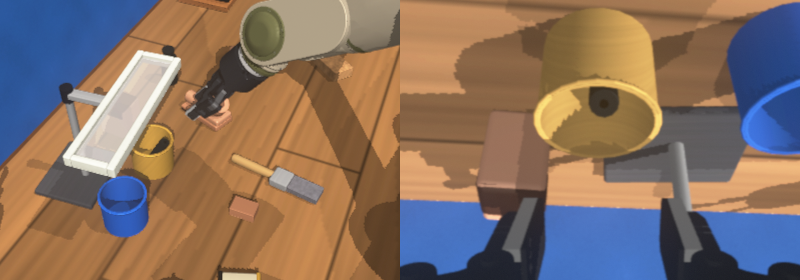

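Run:
```python
from h import *
import ik
psi,t=np.radians(-11),np.radians(35)
x=np.array([540,-337,64])+110*U(psi,t)
for a in(.7,1.0,1.3):
    Rt=toolR(psi,t)*R.from_euler('z',a)
    rel(x,Rt,a);q,e=ik.ik(x,Rt,sense()["joints"]);print(q.round(2),round(e,3),ik.ik(x-87*U(psi,t),Rt,q)[0].round(2))
C={c:camera_model(c) for c in("scene","side")}
print(tri([ray(C["scene"],(197,187)),ray(C["side"],(465,184))]))
```

```text
0.7 t 10.05 shift cm [ 11.16 -36.76  -2.73] rotvec [ 0.18  -0.01   0.922]
[-0.98  0.33  1.87  0.77  0.62 -2.22] 0.0 [-0.9   0.53  1.8   0.9   0.5  -2.32]
1.0 t 10.05 shift cm [ 11.16 -36.76  -2.73] rotvec [ 0.181 -0.038  1.222]
[-0.98  0.33  1.87  0.77  0.62 -1.92] 0.0 [-0.9   0.53  1.8   0.9   0.5  -2.02]
1.3 t 10.05 shift cm [ 11.16 -36.76  -2.73] rotvec [ 0.18  -0.067  1.521]
[-0.98  0.33  1.87  0.77  0.62 -1.62] 0.0 [-0.9   0.53  1.8   0.9   0.5  -1.72]
(array([ 3.85041701e+02, -4.38707566e+02, -1.37643535e-01]), [1.9, 1.9])
```

Call:
step_arm:
  commands: "0.5 3 -9 -2.7 0.05 -0.01 0.3;0.6 11.2 -36.8 -2.7 0.181 -0.038 1.222;0.6 11.2 -36.8 -2.7 0.181 -0.038 1.222;0.6 11.2 -36.8 -2.7 0.181 -0.038 1.222;0.6 11.2 -36.8 -2.7 0.181 -0.038 1.222;0.6 11.2 -36.8 -2.7 0.181 -0.038 1.222;0.6 11.2 -36.8 -2.7 0.181 -0.038 1.222;0.6 11.2 -36.8 -2.7 0.181 -0.038 1.222;0.6 11.2 -36.8 -2.7 0.181 -0.038 1.222;0.6 11.2 -36.8 -2.7 0.181 -0.038 1.222;0.6 11.2 -36.8 -2.7 0.181 -0.038 1.222;0.6 11.2 -36.8 -2.7 0.181 -0.038 1.222;0.6 11.2 -36.8 -2.7 0.181 -0.038 1.222;0.6 11.2 -36.8 -2.7 0.181 -0.038 1.222;0.6 11.2 -36.8 -2.7 0.181 -0.038 1.222;0.6 11.2 -36.8 -2.7 0.181 -0.038 1.222"

```text
time_s: 11.38
eef_pos: [478.2, -324.6, 154.6]
ee_rot: [0.277, 0.535, 0.789, 0.119]
force: [-0.5, 0.2, 0.5]
grip_width: 0.603
grip_force: 0.0
```

```bash
python3 look.py amber -11 w7
```

```text
rot t 11.38 shift cm [ 47.48 -31.71 -17.89] rotvec [ 0.001  0.001 -0.999]
joints [-0.97  0.33  1.87  0.77  0.62 -1.92] pos [ 478.1 -325.   154.6]
block {'xy': [296.5, 202.6], 'score': 0.82} [ 560.  -341.2    0. ]
rod 0.88 [323. 259.  35.  63.] 1894
c [324.7 258.6] axis [-0.045  0.999] std [ 9.5 16.2]
axis 0 [320. 344.]
axis 50 [320. 285.]
axis 100 [320. 249.]
axis 150 [321. 226.]
```

View pics/w7.png

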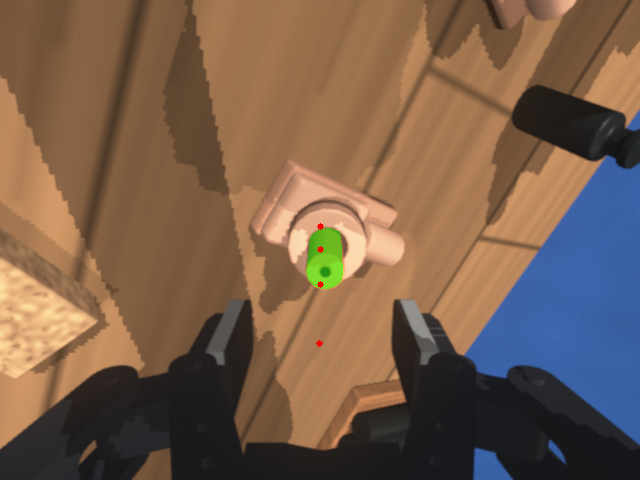

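Run:
```python
from h import *
cm=camera_model("wrist");s=sense();R0=R.from_quat(s["ee_rot"],scalar_first=True)
a,b=[onz(ray(cm,p),16) for p in((253,224),(291,161))];d=b-a;print("edge",a.round(1),b.round(1),np.degrees(np.arctan2(-d[0],d[1])))
tip=onz(ray(cm,(325,273)),97);print("tip",tip.round(1))
m=onz(ray(cm,(327,241)),64);print("mouth",m.round(1))
print("shank",onz(ray(cm,(395,249)),20).round(1))
v=m-tip;print(np.degrees(np.arctan2(v[1],v[0])),np.degrees(np.arctan2(np.hypot(*v[:2]),-v[2])))
psi,t=np.radians(-13),np.radians(35);u=U(psi,t)
mid=(m+tip-40*u)/2
for psi in(-11,-15):
  Rt=toolR(np.radians(psi),t)*R.from_euler('z',1.0);u=U(np.radians(psi),t);mid=(m+tip-40*u)/2;print(mid.round(1));rel(mid+23*u,Rt,psi);print("tip in tool",R0.inv().apply(tip-s["eef_pos"]).round(1),"mid",R0.inv().apply(mid-s["eef_pos"]).round(1))
```

```text
edge [ 522.2 -355.5   16. ] [ 531.1 -307.9   16. ] -10.550890112159891
tip [ 521.9 -335.9   97. ]
mouth [ 544.1 -335.5   64. ]
shank [ 660.1 -359.5   20. ]
1.1491023495419688 33.90553861897534
[ 544.2 -337.9   64.1]
-11 t 11.68 shift cm [-0.15  0.29  8.97] rotvec [ 0.001  0.001 -0.   ]
tip in tool [-3.7  2.2 73. ] mid [ -1.4   2.9 112.7]
[ 544.  -338.7   64.1]
-15 t 11.68 shift cm [-0.14  0.3   8.97] rotvec [ 0.023 -0.033  0.057]
tip in tool [-3.7  2.2 73. ] mid [ -2.1   2.4 112.7]
```

Call:
step_arm:
  commands: "0.6 -0.2 0.25 3 0 0 0;0.6 -0.25 0.25 5.5 0 0 0;0.6 -0.25 0.25 7.5 0 0 0;0.6 -0.25 0.25 8.8 0 0 0;0.6 -0.25 0.25 8.8 0 0 0;0.35 -0.25 0.25 8.8 0 0 0;0.35 -0.25 0.25 8.8 0 0 0;0.3 -0.25 0.25 8.8 0 0 0;0.3 -0.25 0.25 8.8 0 0 0"
  newtons: 20

```text
time_s: 12.43
eef_pos: [530.1, -336.7, 85.4]
ee_rot: [0.278, 0.535, 0.789, 0.118]
force: [0.4, 0.7, 0.4]
grip_width: 0.302
grip_force: 0.0
```

```bash
python3 look.py amber -11 w8
```

```text
rot t 12.43 shift cm [ 47.75 -31.99 -26.7 ] rotvec [ 0.     0.003 -1.   ]
joints [-0.9   0.54  1.78  0.89  0.5  -2.  ] pos [ 530.2 -336.6   85.1]
mid px {'xy': [321.1, 302.3], 'score': 0.66} at z=64: [ 543.8 -336.7   64. ]
tri mid [ 531.  -326.4   75.2] [1.0, 1.0]
block {'xy': [283.0, 231.5], 'score': 0.66} [ 560.2 -341.6    0. ]
rod 0.97 [321. 337.  59. 113.] 5726
c [320.4 336.4] axis [-0.033  0.999] std [15.6 29.7]
axis 0 [320. 342.]
axis 50 [320. 284.]
axis 100 [321. 249.]
axis 150 [321. 225.]
```

View pics/w8.png

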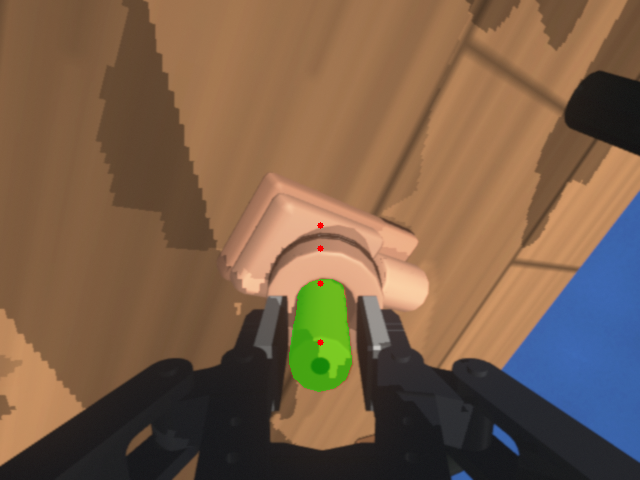

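Rod centred between the pads at (320,340); closing and pulling out along the rod.

Call:
step_arm:
  commands: "0.15 0 0 0 0 0 0;0.1 0 0 0 0 0 0;0 0 0 0 0 0 0;0 0 0 0 0 0 0;0 0 0 0 0 0 0;0 0 0 0 0 0 0;0 0 0 -0.5 0 0 0;0 0 0 -1.5 0 0 0;0 0 0 -2.5 0 0 0;0 0 0 -3.5 0 0 0;0 0 0 -4.5 0 0 0;0 0 0 -6 0 0 0;0 0 0 -8 0 0 0;0 0 0 -11 0 0 0;0 0 0 -11 0 0 0"
  newtons: 40

```text
time_s: 13.98
eef_pos: [467.0, -324.9, 178.8]
ee_rot: [0.28, 0.535, 0.789, 0.117]
force: [-0.2, -0.7, 0.6]
grip_width: 0.219
grip_force: 39.3
```

Run:
```python
from h import *
C={c:camera_model(c) for c in("side","wrist")}
im=[capture(c) for c in C]
s=sense();R0=R.from_quat(s["ee_rot"],scalar_first=True)
for n in["amber_mid","amber_block"]:
    for c in C:
        r=spot_point(c,n)
        if r:
            y=ray(C[c],r[0]["xy"]);print(n,c,np.round(r[0]["xy"]),round(r[0]["score"],2),onz(y,0).round())
            if n=="amber_mid":
                x,e=tri([y,(np.array(s["eef_pos"]),R0.apply([0,0,1]))]);print("along axis",R0.inv().apply(x-s["eef_pos"]).round(1),e)
import ik
psi,t=np.radians(8),np.radians(38);u=U(psi,t)
T=np.array([640,202,55])+8*np.array([np.cos(psi),np.sin(psi),0])+67*u
q=s["joints"]
for x in(T+130*u,T+100*u,T):q,e=ik.ik(x,toolR(psi,t),q);print(x.round(),q.round(2),round(e,3))
rel(T+120*u,toolR(psi,t))
```

```text
amber_mid side [422. 146.] 0.68 [ 538. -566.    0.]
along axis [-0.6  0.8 21.2] [1.0, 1.0]
amber_mid wrist [322. 306.] 0.82 [ 649. -461.    0.]
along axis [ 0.   0.8 22.3] [0.8, 0.8]
amber_block side [389. 190.] 0.8 [ 558. -341.    0.]
amber_block wrist [293. 190.] 0.83 [ 559. -343.    0.]
[528. 186. 210.] [ 0.13  0.18  1.92  0.02  0.38 -1.6 ] 0.0
[546. 189. 187.] [ 0.13  0.25  1.9   0.02  0.32 -1.6 ] 0.0
[607. 197. 108.] [ 0.13  0.49  1.8   0.03  0.19 -1.61] 0.0
 t 14.28 shift cm [43.87 26.87 -4.2 ] rotvec [-0.21   0.052 -1.264]
```

Call:
step_arm:
  commands: "0 43.9 26.9 -4.2 -0.21 0.052 -1.264;0 43.9 26.9 -4.2 -0.21 0.052 -1.264;0 43.9 26.9 -4.2 -0.21 0.052 -1.264;0 43.9 26.9 -4.2 -0.21 0.052 -1.264;0 43.9 26.9 -4.2 -0.21 0.052 -1.264;0 43.9 26.9 -4.2 -0.21 0.052 -1.264;0 43.9 26.9 -4.2 -0.21 0.052 -1.264;0 43.9 26.9 -4.2 -0.21 0.052 -1.264;0 43.9 26.9 -4.2 -0.21 0.052 -1.264;0 43.9 26.9 -4.2 -0.21 0.052 -1.264;0 43.9 26.9 -4.2 -0.21 0.052 -1.264;0 43.9 26.9 -4.2 -0.21 0.052 -1.264;0 43.9 26.9 -4.2 -0.21 0.052 -1.264;0 43.9 26.9 -4.2 -0.21 0.052 -1.264;0 43.9 26.9 -4.2 -0.21 0.052 -1.264;0 43.9 26.9 -4.2 -0.21 0.052 -1.264"

```text
time_s: 15.62
eef_pos: [533.9, 187.2, 201.8]
ee_rot: [0.324, -0.067, 0.943, 0.022]
force: [0.6, -0.5, -0.3]
grip_width: 0.217
grip_force: 39.4
```

```bash
python3 - <<'E'
from h import *
cm=camera_model("wrist");im=capture("wrist");s=sense()
for n in("cup","amber_mid"):
    r=spot_point("wrist",n)
    for q in r[:2]:print(n,q,onz(ray(cm,q["xy"]),0).round())
E
python3 place.py 640 202 8 66
```

```text
cup {'xy': [326.4, 151.9], 'score': 0.83} [638. 206.  -0.]
amber_mid {'xy': [321.2, 304.3], 'score': 0.8} [916. 240.   0.]
TCP [607.7 197.5 107. ] pre [546.7 188.9 185.8]
pre t 15.77 shift cm [0.01 0.11 2.09] rotvec [-0.003  0.    -0.   ]
final t 15.77 shift cm [ 0.02  0.13 12.09] rotvec [-0.003  0.    -0.   ]
```

Call:
step_arm:
  commands: "0 0 0.3 3 0 0 0;0 0 0.3 6 0 0 0;0 0 0.3 8.5 0 0 0;0 0 0.3 10.5 0 0 0;0 0 0.3 12 0 0 0;0 0 0.3 12 0 0 0;0 0 0.3 12 0 0 0"

```text
time_s: 16.35
eef_pos: [607.0, 199.3, 107.8]
ee_rot: [0.325, -0.065, 0.943, 0.022]
force: [-0.5, 0.5, 0.6]
grip_width: 0.224
grip_force: 39.4
```

```bash
python3 - <<'E'
from h import *
C={c:camera_model(c) for c in("side","wrist")}
im=[capture(c) for c in C]
cv2.imwrite("pics/s9.png",np.hstack([im[0][180:460,130:530],im[1][100:380,120:520]])[...,::-1])
E
python3 place.py 640 202 8 66
```

```text
TCP [607.7 197.5 107. ] pre [546.7 188.9 185.8]
pre t 16.45 shift cm [ 0.09 -0.27 -9.81] rotvec [-0.002  0.002  0.001]
final t 16.45 shift cm [ 0.11 -0.24  0.19] rotvec [-0.002  0.002  0.001]
```

View pics/s9.png

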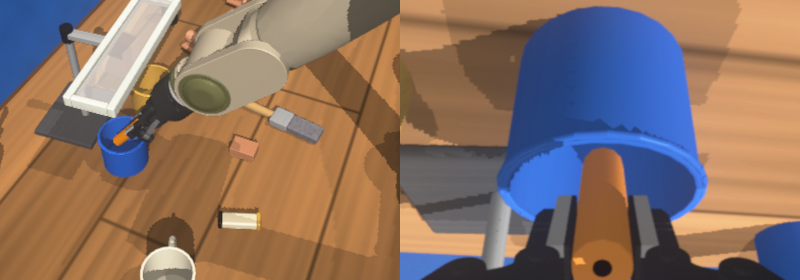

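The amber rod's lower end is inside the cup mouth, so I release it and back out.

Call:
step_arm:
  commands: "0.45 0 0 0 0 0 0;0.5 0 0 0 0 0 0;0.5 0 0 0 0 0 0;0.5 0 0 0 0 0 0;0.5 0 0 -1 0 0 0;0.5 0 0 -3 0 0 0;0.5 0 0 -6 0 0 0;0.5 0 0 -9 0 0 0;0.5 0 0 -13 0 0 0;0.5 0 0 -15 0 0 0;0.5 0 0 -15 0 0 0;0.5 0 0 -15 0 0 0"

```text
time_s: 17.45
eef_pos: [515.3, 187.8, 227.4]
ee_rot: [0.326, -0.066, 0.943, 0.022]
force: [0.2, -0.3, -1.2]
grip_width: 0.501
grip_force: 0.0
```

Run:
```python
from h import *
C={c:camera_model(c) for c in("scene","side","wrist")}
im=[capture(c) for c in C]
for n in("black_rod","pot","amber_rod","cup"):
    for c in C:
        r=search_frame(c,n)
        if r: print(n,c,np.round(r[0]["rect"]),round(r[0]["score"],2))
for n in("pot","cup","black_block","amber_block"):
    r=spot_point("scene",n)
    if r:print(n,onz(ray(C["scene"],r[0]["xy"]),0).round())
print(sense()["time_s"],np.round(sense()["force"],1))
```

```text
black_rod scene [351. 275.  40.  48.] 0.67
black_rod side [288. 264.  21.  13.] 0.7
black_rod wrist [126. 190.  42.  30.] 0.68
pot scene [350. 275.  40.  48.] 0.86
pot side [282. 271.  46.  57.] 0.56
pot wrist [135. 176. 138. 140.] 0.74
amber_rod side [264. 321.  23.  24.] 0.58
amber_rod wrist [319. 196.  30.  28.] 0.86
cup scene [413. 281.  44.  57.] 0.95
cup side [252. 327.  53.  66.] 0.76
cup wrist [323. 178. 120. 141.] 0.68
pot [658.  66.   0.]
black_block [ 598. -122.    0.]
amber_block [ 561. -331.    0.]
18.4 [ 0.1 -0.1 -0.1]
```

```bash
python3 -c "
from rig import *
print(finish_job())"
```

```text
the job is handed in; nothing more can be done
None
```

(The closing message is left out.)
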